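Stamp both ends of the terminal boxes and stack them

TASK

Stamp every terminal box on the bench at both ends of its lid, one box after the other from the largest to the smallest: lay it lid up and centred on the press plate with its lock end square against the stop, push the palm knob right down so that the stamp presses firmly on the lid, then turn the box end for end and stamp the plain end in the same way. Stack the stamped boxes squarely in the middle of the plywood board in one column, larger below smaller and lengthwise with the board, and leave the other things on the bench where they are.

Things in the scene. Friction and masses are not known exactly. Their poses are not given: they have to be found in the camera images.
- press: fixed hand stamping press: grey base plate 225 x 84 mm, 12 mm thick, a scribed line along its middle (y = 0). Origin on its underside; +x points from the loading end towards the end stop, z up; the plate runs from x = -105 to +120 mm. Behind the stop, at x = 76 to 112, y = -27 to 27 mm, two guide cheeks rise to 92 mm above the bench
- press_stop (a point): foot of the end stop's face, middle: on top of the base plate (12 mm above the bench) at x = +60, y = 0 mm of the press; axes as the press. The stop is a steel block across the plate, 56 mm wide, rising 26 mm above the plate
- stamp_head: moving head of the press, slides straight down. Origin: middle of the stamp's underside (14 mm across), at rest 66 mm above the bench and 16 mm in front of the stop's face: 14 mm above the lid of a box on the plate. Axes as the press. Its arm, 26 mm wide, runs from x = -11 to +63 mm, 78 to 92 mm above the bench at rest. Down travel 18 mm, springs back by itself
- board: fixed plywood stacking board 170 x 84 mm, 12 mm thick, on the bench. Origin in the middle of its underside, x along its length, z up. The column is built in its middle, lengthwise.
- large_box: large closed sheet-steel terminal box 150 x 64 mm, 40 mm high, about 420 g, loose, lying lid up; take it across its 64 mm width. Origin in the middle of its underside, x along its length, z up. A round dark slotted lock, 21 mm across and flush with the lid, lies on its middle line 34 mm from the +x end: that is the lock end; the other end of the lid is plain. May be absent.
- large_box_lock_end (a point): lower edge, middle, of the large box's lock end face (x = +75, y = 0, z = 0 mm of the box)
- large_box_plain_end (a point): lower edge, middle, of the large box's plain end face (x = -75, y = 0, z = 0 mm of the box)
- medium_box: medium closed sheet-steel terminal box 130 x 56 mm, 40 mm high, about 340 g, loose, lying lid up; take it across its 56 mm width. Origin in the middle of its underside, x along its length, z up. A round dark slotted lock, 21 mm across and flush with the lid, lies on its middle line 34 mm from the +x end: that is the lock end; the other end of the lid is plain. May be absent.
- medium_box_lock_end (a point): lower edge, middle, of the medium box's lock end face (x = +65, y = 0, z = 0 mm of the box)
- medium_box_plain_end (a point): lower edge, middle, of the medium box's plain end face (x = -65, y = 0, z = 0 mm of the box)
- small_box: small closed sheet-steel terminal box 110 x 48 mm, 40 mm high, about 260 g, loose, lying lid up; take it across its 48 mm width. Origin in the middle of its underside, x along its length, z up. A round dark slotted lock, 21 mm across and flush with the lid, lies on its middle line 34 mm from the +x end: that is the lock end; the other end of the lid is plain. May be absent.
- small_box_lock_end (a point): lower edge, middle, of the small box's lock end face (x = +55, y = 0, z = 0 mm of the box)
- small_box_plain_end (a point): lower edge, middle, of the small box's plain end face (x = -55, y = 0, z = 0 mm of the box)
- marker: marker pen 125 mm long, 16 mm thick, loose bystander lying on the bench, not part of the job
- magnet: hexagonal welding magnet 79 x 90 x 14 mm, loose bystander lying on the bench, not part of the job
- palm_knob (a point): middle of the top of the head's black round palm knob, 38 mm across, behind the stop; at rest 130 mm above the bench; moves with the head, axes as the press. Push it straight down: about 1.5 N at first, 6 N at 14 mm, where the sprung stamp meets a box's lid; from there the stamp gives way by up to 4 mm and takes 2 to 10 N more until the knob stops at 18 mm
- chisel: cold chisel 155 mm long, 19 mm wide, loose bystander lying on the bench, not part of the job
- heap_front (a point): front edge of the fixed heap of loose sheet brackets on the left rear of the bench; the heap rises to about 150 mm above the bench, so carry boxes over it higher than that or in front of it
- torch_cap (a point): top of the fixed welding torch at the left, 177 mm above the bench: keep the gripper and its body clear of it

How it is judged:
By the outcome, as a careful person would: the job done as asked, in the order asked, and still so for the second after the job is handed in, with the robot touching nothing.
Of large_box, medium_box, small_box only 2 to 3 are there at a start; the rules pass over those that are not, and their reading is None.
At some moment in a run one of large_box, medium_box, small_box may be knocked a few centimetres aside while the robot is not near it.
Once in a run the grip may slacken for a moment while it holds something.
It also fails if it takes over 210 s, if anything falls off the work surface, if the arm or the gripper's body presses on something with over 40 N, if the wrist force passes 120 N, or if a joint passes its speed limit or range.

ROBOT

A 6-joint arm with a two-finger parallel gripper is mounted at the origin on a cart in front of the work surface, level with it; the furniture and walls round the work are solid. World frame = base frame: x ahead of the robot, y to its left, z up, the work surface at z = 0. Lengths are in mm, angles in rad, forces in N, time in s.
With the tool pointing down it reaches from about 350 to 975 mm from the base axis. Payload 7.1 kg.
Tool frame: the origin (TCP) lies on the front face of the gripper's body, between the roots of the fingers; the fingertips stand 80 mm ahead of it and the grasp point (between the pads) lies 61 mm ahead of it (env.tips_ahead is the distance from the TCP to the fingertips, in mm); z points along the fingers, y is the line along which they close (so a half turn about z gives the same grasp; the last joint's range is limited). The gripper opens to 88 mm and grips with 3 to 60 N. Pads are 20 mm wide; open, the fingers measure 115 mm over their backs; the gripper's body (75 mm by 178 mm) begins 61 mm behind the grasp point.
Start: joints at [1.139, 0.423, 1.63, -0, 1.089, -0.019], TCP at [250.703, 572.498, 302.675] pointing down, gripper open.
Joint ranges: [-3, 3], [-0.9, 2.11], [0.09, 2.58], [-1.31, 4.45], [0.11, 2.69], [-2.54, 2.54]. Speed limits (rad/s): [2.39, 2.39, 3.01, 3.14, 3.14, 3.14].

INTERFACE

Orientations are given as a unit quaternion [x, y, z, w].
In Python, from station import env, set_gripper, viewer, workorder gives the robot as it stands. Calls block until the motion is done:
- env.reach(position, orientation): joint-space move of the TCP to a pose.
- env.move_l(position, rot=None, rate=150, f_stop=None): straight line of the TCP; rot=None keeps the orientation; rate is the mean speed in mm/s. With f_stop (N) it stops when the force on the tool has changed by that much, and returns True; else False.
- env.move_joints(angles): joint-space move.
- set_gripper(opening): finger opening in mm; the grip force is fixed at half the most; returns when the fingers have stopped.
- env.hold(seconds).
- env.ik(position, orientation): joint angles nearest the present ones, or None.
- env.read_state(): the state.
- viewer.camera(name): name is "side" or "top" or "wrist"; returns the picture (400x640x3 uint8, blue, green, red); there is no depth.
- viewer.camera_params(name): a dict with "fx", "fy", "cx", "cy" (pixels), "pose" (4x4, takes a point from camera to world coordinates); the wrist camera has in their place "tool_from_camera" (4x4, takes a point from camera to tool coordinates, whose origin is the TCP and whose axes are the flange's). Camera axes: x right, y up, looking along -z (the intrinsics and any distortion apply to the point x, -y, -z); pixel columns grow to the right and rows downward; lengths in mm; the calibration is good to about 2 mm. A picture is of the moment at which its call begins: read the wrist's pose just before it. camera_params takes no time and is no camera call.
A pose or a line that the arm cannot do raises env.IKError and nothing moves.
- workorder.sign_off(): hands the job in; it is judged then, once.
The state is a dict: "time_s": time; "qpos": joint angles; "dq": joint speeds; "tau": joint torques, N m; "tool_pos": TCP position; "orientation": TCP orientation; "force": force on the tool from outside, world axes, zero at the start; "wrist_torque": the same for the moment, N m; "width": finger opening in mm; "grip_force": force on a finger pad.
Only numpy, scipy, OpenCV 4.12 (cv2) and the standard library are available. Lean on these libraries where they do the work, as an engineer would, in place of code of your own. Each camera call takes 0.05 s, during which the arm holds its last target. There are 200 camera calls.

## Working session

There is one attempt and no reset: what is moved stays moved. The work goes in short steps, each a Python script; the robot and the scene stay as the last script left them, time stands still between calls to the robot, and variables do not carry over. Pictures are saved under pics/ and viewed, at most 14 in all, crops included, and the job is handed in when it is done.

```bash
ls; mkdir -p pics
python3 - <<'E'
from station import env, viewer
import cv2
for n in ("top","side"):
    cv2.imwrite(f"pics/{n}0.png",viewer.camera(n)); p=viewer.camera_params(n); print(n,p)
print(viewer.camera_params("wrist")); print(env.read_state())
E
```

```text
pics
top {'fx': 412.7931096166955, 'fy': 412.7931096166955, 'cx': 320.60887761020274, 'cy': 198.46642709582625, 'pose': array([[ 1.33462027e-02,  9.95397279e-01, -9.49006644e-02,
         3.73736232e+02],
       [-9.99677703e-01,  1.12330590e-02, -2.27663827e-02,
         8.28223988e+00],
       [-2.15955707e-02,  9.51739230e-02,  9.95226384e-01,
         1.58650213e+03],
       [ 0.00000000e+00,  0.00000000e+00,  0.00000000e+00,
         1.00000000e+00]])}
side {'fx': 414.77182671773784, 'fy': 414.77182671773784, 'cx': 319.6255095792751, 'cy': 197.51060569606898, 'pose': array([[ 9.79506422e-01,  1.35853112e-01, -1.48698020e-01,
         3.37586192e+02],
       [-2.01350038e-01,  6.78919657e-01, -7.06063921e-01,
        -8.55376801e+02],
       [ 5.03302778e-03,  7.21534497e-01,  6.92360194e-01,
         9.76563666e+02],
       [ 0.00000000e+00,  0.00000000e+00,  0.00000000e+00,
         1.00000000e+00]])}
{'fx': 294.08777758104713, 'fy': 294.08777758104713, 'cx': 324.31062638223614, 'cy': 200.30212529711878, 'tool_from_camera': array([[ 1.46396857e-04,  9.59711968e-01,  2.80985617e
[... 277 characters left out ...]
00e+00]])}
{'time_s': 0.1, 'qpos': array([ 1.13900378e+00,  4.23775224e-01,  1.63060846e+00,  8.82442610e-06,
        1.08862391e+00, -1.90141291e-02]), 'dq': array([-0.00034988, -0.00170491, -0.00181683,  0.00035096, -0.00079155,
       -0.00067713]), 'tau': array([ 1.03571565e-03, -5.45620000e+01, -2.74326074e+01,  6.46646298e-02,
        1.87615596e-02, -1.16525976e-05]), 'tool_pos': array([250.53847806, 572.15148811, 301.97462539]), 'orientation': array([ 2.04929036e-01,  9.78776578e-01, -6.88702765e-04, -1.61928599e-04]), 'force': array([-0.27315064,  0.6412954 ,  0.00145083]), 'wrist_torque': array([ 0.04080321, -0.0115005 , -0.01296284]), 'grip_force': 0.0, 'width': 87.79066733909505}
```

View pics/top0.png

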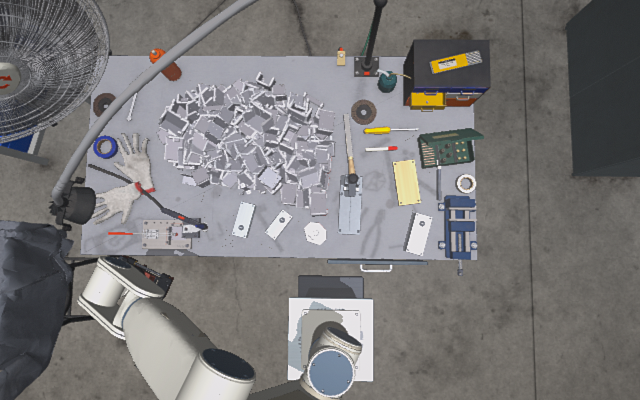

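View pics/side0.png

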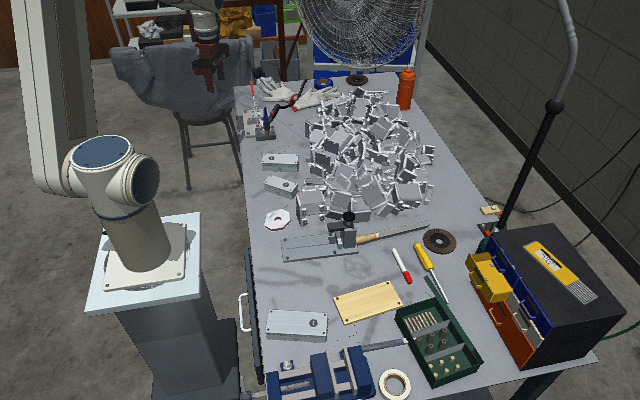

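Top view: the large box is at (419,233), board (407,183), press (349,205), small box (279,223), medium box (243,219), torch about (190,228) and magnet (316,232). All three boxes are present. Next I'll take wrist views along the bench.

```bash
cat > h.py <<'E'
import numpy as np, cv2, pickle
from scipy.spatial.transform import Rotation as R
from station import env, set_gripper, viewer, workorder
def quat(a):  # tool down, tool x axis at world angle a (rad)
    return np.array([np.cos(a/2), np.sin(a/2), 0, 0])
def snap(name):
    s = env.read_state(); im = viewer.camera("wrist")
    T = np.eye(4); T[:3,:3] = R.from_quat(s["orientation"]).as_matrix(); T[:3,3] = s["tool_pos"]
    p = viewer.camera_params("wrist"); p["pose"] = T @ p["tool_from_camera"]
    cv2.imwrite(f"pics/{name}.png", im); pickle.dump(p, open(f"pics/{name}.pkl","wb"))
    return im, p
def load(name): return cv2.imread(f"pics/{name}.png"), pickle.load(open(f"pics/{name}.pkl","rb"))
def ray(p, uv):
    uv = np.atleast_2d(np.asarray(uv, float))
    d = np.c_[(uv[:,0]-p["cx"])/p["fx"], -(uv[:,1]-p["cy"])/p["fy"], -np.ones(len(uv))]
    return p["pose"][:3,3], d @ p["pose"][:3,:3].T
def onz(p, uv, z):
    o, d = ray(p, uv); return o + d*((z-o[2])/d[:,2])[:,None]
def proj(p, X):
    c = (np.atleast_2d(X)-p["pose"][:3,3]) @ p["pose"][:3,:3]
    return np.c_[p["cx"]+p["fx"]*c[:,0]/-c[:,2], p["cy"]-p["fy"]*c[:,1]/-c[:,2]]
def tri(p1, a, p2, b):  # midpoint triangulation and gap
    o1,d1 = ray(p1,a); o2,d2 = ray(p2,b); d1,d2 = d1[0],d2[0]
    t = np.linalg.lstsq(np.c_[d1,-d2], o2-o1, rcond=None)[0]
    q1,q2 = o1+t[0]*d1, o2+t[1]*d2
    return (q1+q2)/2, np.linalg.norm(q1-q2)
E
python3 - <<'E'
from h import *
for n,x,y in (("A1",430,290),("A2",430,60),("B1",450,-130),("B2",470,-300)):
    env.reach([x,y,300],quat(np.pi)); snap(n)
s=env.read_state(); print(s["time_s"],s["qpos"])
ims=[load(n)[0] for n in("A1","A2","B1","B2")]
cv2.imwrite("pics/mA.png",cv2.resize(np.vstack(ims[:2]),None,fx=.75,fy=.75))
cv2.imwrite("pics/mB.png",cv2.resize(np.vstack(ims[2:]),None,fx=.75,fy=.75))
E
```

```text
3.9833 [-5.86795872e-01  3.27144633e-01  1.78488146e+00  5.20534144e-04
  1.03089258e+00 -2.15918879e+00]
```

View pics/mA.png

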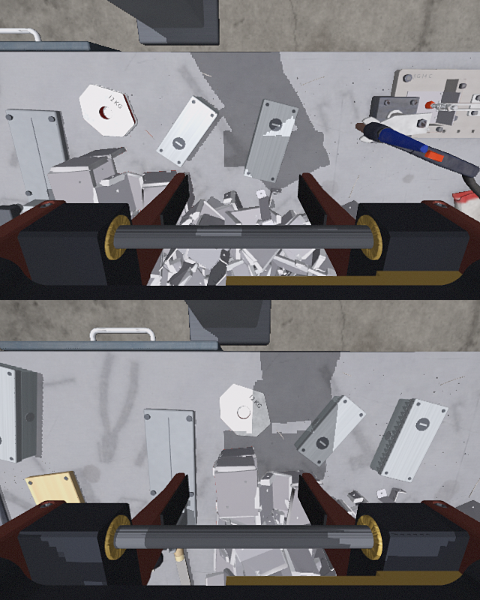

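View pics/mB.png

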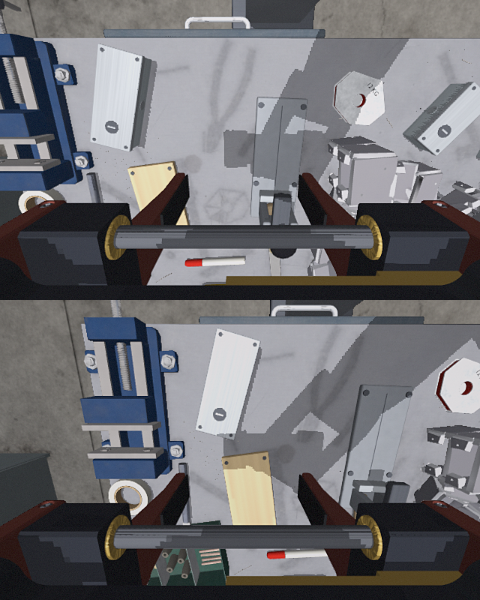

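Wrist pictures (at 0.75 scale) show the large box at B2 (228,382) with its lock at (219,413), towards the board. The lids are bright, but shadows cross the small and medium boxes. I need clear views of the press and board from farther out.

```bash
cat >> h.py <<'E'
def lid(im, seed, tol=14, lo=None):
    """rotated rectangle of the evenly coloured blob round a seed pixel"""
    g = cv2.medianBlur(im, 3); m = np.zeros((g.shape[0]+2, g.shape[1]+2), np.uint8)
    cv2.floodFill(g, m, tuple(int(v) for v in seed), 0, (tol,)*3, (tol,)*3, 4|(255<<8)|cv2.FLOODFILL_FIXED_RANGE|cv2.FLOODFILL_MASK_ONLY)
    m = cv2.morphologyEx(m[1:-1,1:-1], cv2.MORPH_OPEN, np.ones((5,5)))
    c = max(cv2.findContours(m, cv2.RETR_EXTERNAL, cv2.CHAIN_APPROX_NONE)[0], key=cv2.contourArea)
    return cv2.convexHull(c)[:,0,:]
def rect_on(p, hull, z):
    """minimum rectangle of a hull cast on height z: centre, long-axis angle, (length, width)"""
    (c, (w,h), a) = cv2.minAreaRect(onz(p, hull, z)[:,:2].astype(np.float32))
    if w < h: w,h,a = h,w,a+90
    return np.array(c), np.deg2rad(a), (w,h)
E
python3 - <<'E'
from h import *
for n,x,y in (("D1",690,-230),("P2",620,-170),("P1",620,-20)):
    env.reach([x,y,320],quat(np.pi)); snap(n)
print(env.read_state()["time_s"])
im=[load(n)[0] for n in("D1","P2","P1")]
cv2.imwrite("pics/mP.png",cv2.resize(np.vstack([i[:260,:] for i in im]),None,fx=.76,fy=.76))
for n,s in(("B1",(160,110)),("B2",(300,110))):
    i,p=load(n); h=lid(i,s,30); print(n,rect_on(p,h,40))
E
```

```text
6.1667
B1 (array([ 396.27496338, -325.38442993]), np.float64(2.8737731901465198), (148.96478271484375, 62.706607818603516))
B2 (array([ 396.14038086, -324.862854  ]), np.float64(2.8745568252972755), (149.0655059814453, 62.6082649230957))
```

View pics/mP.png

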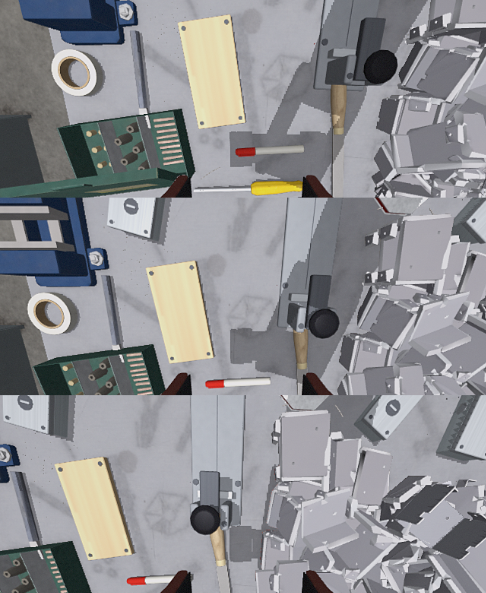

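D1, P2 and P1 (stacked at 0.76 scale) show the board clear in all three and the knob at P1 (205,520). Heap brackets come up close to the press on its left side. I'll measure the board, press, knob and heap edge, and crop the press.

Run:
```python
from h import *
k=.76
D={n:load(n) for n in("D1","P2","P1")}
hs={}
for n,s in(("D1",(215,75)),("P2",(180,315)),("P1",(95,510))):
    off={"D1":0,"P2":260,"P1":520}[n]
    i,p=D[n]; hs[n]=lid(i,(s[0]/k,s[1]/k-off),45)
    print(n,[rect_on(p,hs[n],z) for z in(12,)])
# board height: corner centre triangulated
c={n:np.array(cv2.minAreaRect(hs[n].astype(np.float32))[0]) for n in hs}
print("board h",tri(D["D1"][1],c["D1"],D["P1"][1],c["P1"]))
f=lambda u,v,n:(u/k,v/k-{"D1":0,"P2":260,"P1":520}[n])
for a,b in (((280,415),(395,217)),((278,475),(392,285)),((328,415),(452,222)),((328,475),(450,280))):
    print("heap",tri(D["P1"][1],f(*a,"P1"),D["P2"][1],f(*b,"P2")))
# knob: dark blob
kc={}
for n,s in(("D1",(380,67)),("P2",(323,323)),("P1",(205,520))):
    i,p=D[n]; u,v=map(int,f(*s,n)); m=np.zeros(i.shape[:2],np.uint8)
    m[max(0,v-35):v+35,u-35:u+35]=(i[max(0,v-35):v+35,u-35:u+35].max(2)<45)*255
    m=cv2.morphologyEx(m,cv2.MORPH_OPEN,cv2.getStructuringElement(2,(9,9)))
    ct=max(cv2.findContours(m,0,1)[0],key=cv2.contourArea); kc[n]=cv2.minEnclosingCircle(ct); print(n,kc[n])
for a,b in(("D1","P1"),("P2","P1"),("D1","P2")): print("knob",tri(D[a][1],kc[a][0],D[b][1],kc[b][0]))
i=D["P1"][0]; cv2.imwrite("pics/c1.png",cv2.resize(i[0:200,220:360],None,fx=4,fy=3,interpolation=2))
i=load("B1")[0]; cv2.imwrite("pics/c2.png",cv2.resize(i[100:310,310:430],None,fx=4,fy=2.8,interpolation=2))
cv2.imwrite("pics/c12.png",cv2.resize(np.hstack([cv2.resize(D["P1"][0][0:200,220:360],None,fx=2.85,fy=2.85),cv2.resize(load("B1")[0][115:315,310:440],None,fx=2.85,fy=2.85)]),None,fx=1,fy=1))
```

```text
D1 [(array([ 594.15649414, -285.34268188]), np.float64(0.13567624808457837), (169.57444763183594, 83.39710998535156))]
P2 [(array([ 594.77056885, -285.94238281]), np.float64(0.13803279610940541), (169.83412170410156, 84.16511535644531))]
P1 [(array([ 594.3571167 , -286.16418457]), np.float64(0.1369571037332304), (169.7779083251953, 84.01348114013672))]
board h (array([ 588.8022824 , -287.35888719,   14.3598656 ]), np.float64(0.60218127545264))
heap (array([460.06617289,  22.05791157,  77.35207227]), np.float64(1.9875417286272024))
heap (array([539.84429334,  18.8543925 , 101.89431801]), np.float64(8.023342219557174))
heap (array([469.95795175,  74.91449194, 105.72174631]), np.float64(3.2383221166265104))
heap (array([537.12249153,  77.3821805 , 119.22370834]), np.float64(1.6725444370249145))
D1 ((500.5, 88.0), 24.4183292388916)Traceback (most recent call last):
  File "<stdin>", line 21, in <module>
ValueError: max() iterable argument is empty
```

Run:
```python
from h import *
a=load("P1")[0][0:200,220:360]; b=load("B1")[0][115:315,310:440]
cv2.imwrite("pics/c12.png",cv2.resize(np.hstack([a,b]),None,fx=2.9,fy=2.9,interpolation=cv2.INTER_CUBIC))
```

```text
(no output)
```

View pics/c12.png

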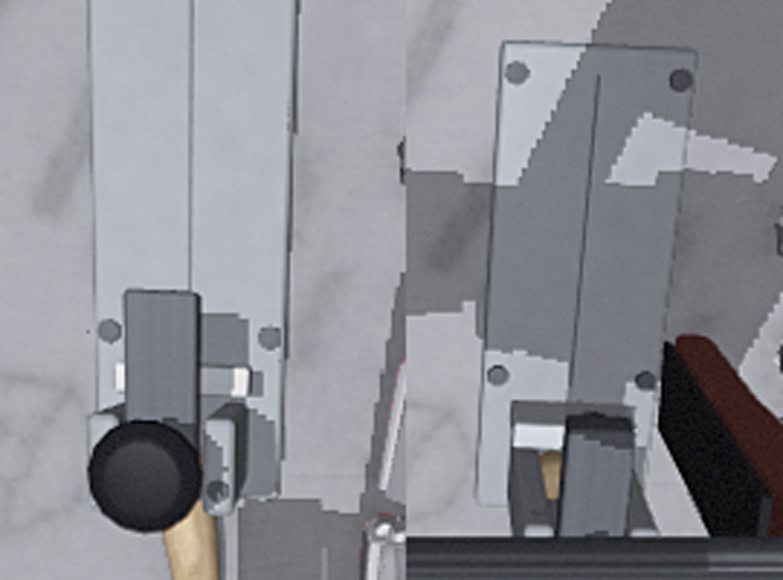

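P1 and B1 crops show the scribed line at (191,0)–(190,288) in P1 and (599,76)–(570,385) in B1. The loading-end corners are at B1 (502,42) and (697,50), the stop top is the white strip, and the knob is at P1 (145,475).

Run:
```python
from h import *
s=2.9
_,p1=load("P1"); _,b1=load("B1"); _,d1=load("D1"); _,p2=load("P2")
P=lambda x,y:(220+x/s,y/s); B=lambda x,y:(310+(x-406)/s,115+y/s)
print("screws", tri(p1,P(110,330),b1,B(498,375)), tri(p1,P(270,337),b1,B(645,380)))
for n,p,pts in(("P1",p1,[P(191,0),P(190,288)]),("B1",b1,[B(599,76),B(570,385)])):
    q=onz(p,pts,12); d=q[1]-q[0]; print(n,"line",q[:,:2],np.arctan2(d[1],d[0]))
q=onz(b1,[B(502,42),B(697,50),B(517,72),B(681,80),B(498,375),B(645,380)],12); print("B1 corners+screws",q[:,:2],np.hypot(*(q[0]-q[1])[:2]))
q=onz(p1,[P(110,330),P(270,337)],12); print("P1 screws",q[:,:2])
print("P1 stop top front edge z38",onz(p1,[P(118,363),P(250,367)],38)[:,:2])
print("knob P1 z~128",onz(p1,[P(146,475)],128)[:,:2])
print("knob tri P1 P2",tri(p1,P(146,475),p2,(323/.76,322/.76-260)))
```

```text
screws (array([ 544.07792566, -105.41069474,   15.78654091]), np.float64(0.12435161967315354)) (array([547.05014796, -35.74002686,  14.78574001]), np.float64(0.15395296915168974))
P1 line [[417.72242332 -66.00652774]
 [526.55434956 -70.37656616]] -0.040132451672017136
B1 line [[406.02337075 -64.13863462]
 [550.99392352 -70.69339968]] -0.0451836849849052
B1 corners+screws [[ 391.83491243 -106.01787764]
 [ 395.1280869   -22.97628971]
 [ 404.34397045  -99.36259394]
 [ 407.70748573  -28.81578892]
 [ 545.79168748 -105.11018954]
 [ 548.40002081  -35.09658723]] 83.10686087016204
P1 screws [[ 544.10787594 -106.28644269]
 [ 547.02851346  -35.77770636]]
P1 stop top front edge z38 [[557.28807272 -98.14878405]
 [558.86645404 -43.26801919]]
knob P1 z~128 [[589.41251319 -72.26649243]]
knob tri P1 P2 (array([589.71822221, -73.41845384, 121.64463078]), np.float64(1.447502659496274))
```

```bash
cat >> h.py <<'E'
PO, PA = np.array([498.2,-68.9]), -0.041
BO, BA = np.array([594.4,-285.8]), 0.137
G = 34+61                      # TCP above the underside of a gripped box
L = dict(large=150, medium=130, small=110)
W = dict(large=64, medium=56, small=48)
def wp(x, y=0):                # press to world
    c,s = np.cos(PA),np.sin(PA); return PO + [c*x-s*y, s*x+c*y]
def px(): 
    d = env.read_state()["tool_pos"][:2]-PO; c,s = np.cos(PA),np.sin(PA); return round(c*d[0]+s*d[1],1), round(-s*d[0]+c*d[1],1)
def P3(xy, z): return [xy[0], xy[1], z]
def log(*a):
    s = env.read_state(); print(f"t={s['time_s']:.1f} w={s['width']:.1f} z={s['tool_pos'][2]:.1f}", *a, flush=True)
def pick(c, al):
    """take the box lying at c (world), tool x axis at world angle al"""
    set_gripper(88)
    env.reach(P3(c,G+60), quat(al))
    hit = env.move_l(P3(c,G), rate=100, f_stop=12); log("pick down, hit", hit)
    set_gripper(0); env.move_l(P3(c,G+5), rate=60); log("gripped", env.read_state()["grip_force"])
def seat(b, al):
    """gripped box: lay it on the plate and slide it against the stop"""
    xs = 60-L[b]/2
    env.reach(P3(wp(xs-50), 12+G+15), quat(al))
    hit = env.move_l(P3(wp(xs-50), 12+G-3), rate=40, f_stop=5); log("on plate", hit)
    hit = env.move_l(P3(wp(xs+5), env.read_state()["tool_pos"][2]+.3), rate=45, f_stop=9); log("at stop", hit, px(), "want", xs)
def stamp(b, al):
    xs = 60-L[b]/2
    set_gripper(W[b]+16)
    p = env.read_state()["tool_pos"]; env.move_l([p[0],p[1],225], rate=250)
    set_gripper(0)
    env.move_l(P3(wp(91),218), rate=200)
    hit = env.move_l(P3(wp(91),186), rate=45, f_stop=24); log("pressed", hit, env.read_state()["force"].round(1)); env.hold(.2)
    env.move_l(P3(wp(91),225), rate=150)
    if al is not None: env.move_l(P3(wp(xs),225), rate=200)
def regrip(b):
    set_gripper(86)
    xs = 60-L[b]/2
    env.move_l(P3(wp(xs),12+G), rate=150, f_stop=12)
    set_gripper(0); log("regrip")
    env.move_l(P3(wp(xs),12+G+3), rate=40)
    env.move_l(P3(wp(xs-55),12+G+4), rate=120)
    env.move_l(P3(wp(xs-55),12+G+18), rate=120)
E
python3 - <<'E'
from h import *
_,b1=load("B1"); _,b2=load("B2")
for a,b in(((80,216),(212,207)),((83,180),(213,169))): print("vise",tri(b1,a,b2,b))
al=2.874
c=np.array([396.2,-325.1])
for n,x,z,a in(("pick",c,G,al),("seat1",wp(-70),122,PA+np.pi),("seat2",wp(-70),122,PA),("board",BO,107,BA),("knob",wp(91),190,PA)): print(n,env.ik(P3(x,z),quat(a)))
E
```

```text
vise (array([ 501.49094201, -439.2627622 ,   31.42742475]), np.float64(7.261100670237768))
vise (array([ 458.00298518, -440.58883989,   11.85654393]), np.float64(5.176778125609045))
pick [-7.10364785e-01  6.03041469e-01  1.97612140e+00 -4.44089210e-16
  5.62429780e-01 -2.01356846e+00]
seat1 [-1.80445553e-01  4.81563156e-01  2.14293120e+00 -4.44089210e-16
  5.17098301e-01 -1.71024188e+00]
seat2 [-1.80445553e-01  4.81563156e-01  2.14293120e+00 -4.44089210e-16
  5.17098301e-01  1.43135077e+00]
board [-4.66230879e-01  7.22159216e-01  1.63618461e+00 -4.44089210e-16
  7.83248832e-01  9.67565448e-01]
knob [-1.42714854e-01  5.25281697e-01  1.77172657e+00 -4.44089210e-16
  8.44584386e-01  1.46908147e+00]
```

Run:
```python
from h import *
env.reach([500,-230,260],quat(np.pi))
pick([396.2,-325.1],2.874)
p=env.read_state()["tool_pos"]; env.move_l([p[0],p[1],200],rate=250)
env.reach(P3(wp(-70),170),quat(PA+np.pi)); log("over press")
seat("large",PA+np.pi)
stamp("large",1)
snap("S1")
```

```text
t=8.8 w=87.9 z=95.3 pick down, hit False
t=9.6 w=63.8 z=99.9 gripped 29.99891549348831
t=11.2 w=63.5 z=169.6 over press
t=11.9 w=64.3 z=106.9 on plate True
t=12.2 w=64.0 z=106.9 at stop True (np.float64(-64.3), np.float64(-0.2)) want -15.0
t=16.0 w=0.6 z=191.8 pressed True [-3.5  1.2 11.6]
```

View pics/S1.png

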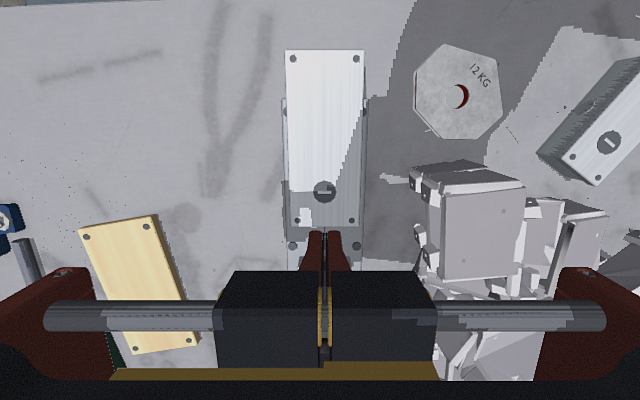

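S1 shows the large box on the plate about 49 mm short of the stop, its lock at (325,191): friction tripped the slide early. I'll regrip and slide it in with the box just off the plate.

```bash
cat >> h.py <<'E'
def slide(b):
    """gripped box low over the plate: bring it to the stop just off the plate, then set it down"""
    xs = 60-L[b]/2
    env.move_l(P3(wp(px()[0]), 12+G+1), rate=40)
    env.move_l(P3(wp(xs-7), 12+G+1), rate=120); env.hold(.2)
    hit = env.move_l(P3(wp(xs+5), 12+G+1), rate=25, f_stop=8); log("at stop", hit, px(), "want", xs)
    p = env.read_state()["tool_pos"]; env.move_l([p[0],p[1],12+G-1.5], rate=20, f_stop=5); log("down", px())
def seat(b, al):
    xs = 60-L[b]/2
    env.reach(P3(wp(xs-50), 12+G+15), quat(al)); slide(b)
E
python3 - <<'E'
from h import *
set_gripper(86)
env.move_l(P3(wp(-64.3),225),rate=200)
env.move_l(P3(wp(-64.3),12+G),rate=150,f_stop=12); set_gripper(0); log("regrip")
slide("large"); stamp("large",1); snap("S2")
E
```

```text
t=20.5 w=64.1 z=107.5 regrip
t=21.9 w=63.7 z=107.4 at stop True (np.float64(-14.5), np.float64(0.2)) want -15.0
t=22.1 w=63.9 z=107.0 down (np.float64(-14.0), np.float64(0.1))
t=25.7 w=0.3 z=192.0 pressed True [-5.6  0.3 16.8]
```

View pics/S2.png

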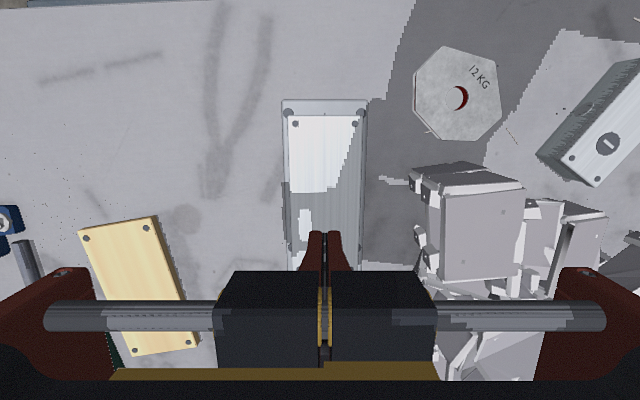

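S2 shows the box driven home under the stamp, straight and centred on the plate. The knob reached its 18 mm end stop with about 17 N, so next comes the flip, the second stamp and the board.

```bash
sed -i 's/60-L\[b\]\/2/60.8-L[b]\/2/' h.py
cat >> h.py <<'E'
def flip_stamp(b):
    regrip(b)
    env.reach(P3(wp(60.8-L[b]/2-55),12+G+18), quat(PA)); log("turned")
    slide(b); stamp(b,1)
def stack(b, z):
    """box at the press (second stamp done) onto the board, underside at height z"""
    regrip(b)
    p = env.read_state()["tool_pos"]; env.move_l([p[0],p[1],max(z,60)+G+35], rate=250)
    env.reach(P3(BO,z+G+25), quat(BA))
    hit = env.move_l(P3(BO,z+G-3), rate=40, f_stop=5); log("on column", hit)
    set_gripper(W[b]+12)
    env.move_l(P3(BO,z+G+60), rate=200)
def look_board(n):
    env.reach([480,-300,330], quat(BA)); snap(n); log(n)
E
python3 - <<'E'
from h import *
flip_stamp("large"); stack("large",12); look_board("T1")
E
```

```text
t=29.8 w=63.7 z=107.6 regrip
t=33.6 w=63.8 z=125.0 turned
t=35.2 w=64.1 z=107.5 at stop True (np.float64(-19.5), np.float64(0.1)) want -14.200000000000003
t=35.4 w=63.9 z=107.1 down (np.float64(-19.2), np.float64(0.1))
t=39.1 w=0.2 z=192.1 pressed True [-5.6  0.7 16.6]
t=43.1 w=63.8 z=107.6 regrip
t=46.2 w=63.8 z=116.2 on column True
t=47.9 w=76.2 z=328.2 T1
```

View pics/T1.png

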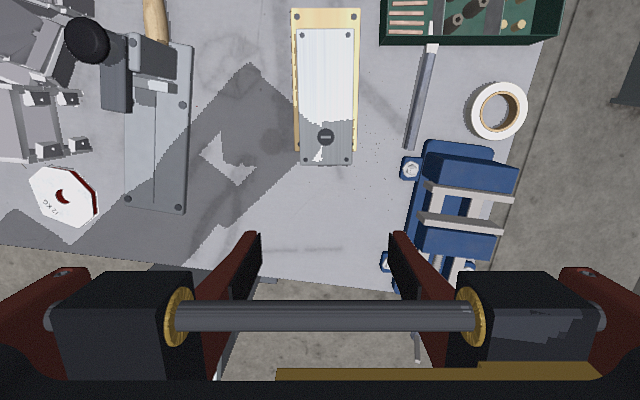

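T1 shows the large box on the board, lid between (295,28) and (355,165), shifted towards the robot. Viewing from the turned wrist also lets me check the camera bias, so I'll measure the board, lid and press again here.

Run:
```python
from h import *
i,p=load("T1"); hsv=cv2.cvtColor(i,cv2.COLOR_BGR2HSV)
m=((hsv[...,1]>50)&(hsv[...,0]>12)&(hsv[...,0]<32)).astype(np.uint8)*255; m[:,:270]=0; m[:,375:]=0; m[175:]=0
m=cv2.morphologyEx(m,cv2.MORPH_OPEN,np.ones((3,3)))
pts=np.argwhere(m)[:,::-1]; h=cv2.convexHull(pts.astype(np.int32))[:,0]
print("board T1",rect_on(p,h,12)," hull z-range px",h.min(0),h.max(0))
h=lid(i,(325,80),30); print("lit lid",rect_on(p,h,52)[1:])
s=(i[:,:,:].min(2)>0)
# lid corners by eye: refine
c=np.float32([[297,28],[354,28],[353,165],[299,166]]).reshape(-1,1,2)
c=cv2.cornerSubPix(cv2.cvtColor(i,6),c,(4,4),(-1,-1),(3,50,.01))[:,0]; print(c)
q=onz(p,c,52)[:,:2]; print("lid c",q.mean(0),"edges",[np.hypot(*(q[a]-q[(a+1)%4])).round(1) for a in range(4)])
cv2.imwrite("pics/c3.png",np.hstack([cv2.resize(i[0:185,280:375],None,fx=3.1,fy=3.1,interpolation=2),cv2.resize(i[30:215,60:200],None,fx=3.1,fy=3.1,interpolation=2)]))
```

```text
board T1 (array([ 593.44512939, -282.90124512]), np.float64(0.1351644717468492), (169.3180389404297, 79.75335693359375))  hull z-range px [291   8] [356 151]
lit lid (np.float64(0.14493035836557544), (99.41619110107422, 62.88330078125))
[[297.  28.]
 [354.  28.]
 [353. 165.]
 [299. 166.]]
lid c [ 571.95178518 -288.96283697] edges [np.float64(62.2), np.float64(150.4), np.float64(66.7), np.float64(151.6)]
```

View pics/c3.png

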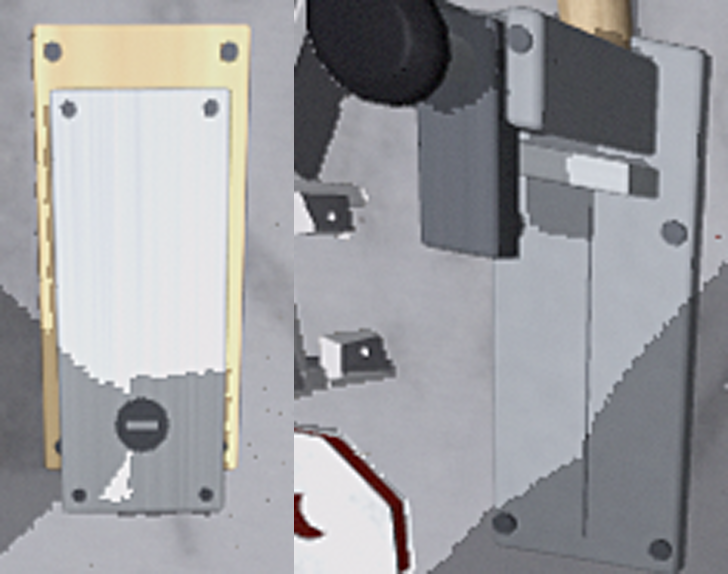

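Run:
```python
from h import *
i,p=load("T1"); s=3.1
T=lambda x,y:(60+(x-294)/s,30+y/s); U=lambda x,y:(280+x/s,y/s)
def pr(q): d=q[:,:2]-PO; c,sn=np.cos(PA),np.sin(PA); return np.c_[c*d[:,0]+sn*d[:,1],-sn*d[:,0]+c*d[:,1]].round(1)
print("stop top front edge", pr(onz(p,[T(655,196),T(568,184)],38)))
print("stop foot", pr(onz(p,[T(592,206)],12)))
print("line", pr(onz(p,[T(590,210),T(586,535)],12)))
print("load corners",pr(onz(p,[T(497,548),T(680,573)],12)))
print("load screws",pr(onz(p,[T(504,523),T(660,550)],12)), "in B1:", pr(np.array([[404.3,-99.4],[407.7,-28.8]])))
print("far screw",pr(onz(p,[T(674,233)],12)),"P1:",pr(np.array([[544.1,-106.3]])))
_,d1=load("D1")
print("board corners T1",onz(p,[U(34,26),U(250,24),U(236,468),U(44,466)],12)[:,:2])
print("screws T1",onz(p,[U(52,51),U(229,51)],12)[:,:2])
print("screws D1",onz(d1,[(229/.76,119/.76),(242/.76,117/.76),(200/.76,124/.76)],12)[:,:2])
print("lid T1", (l:=onz(p,[U(51,90),U(230,90),U(223,514),U(63,512)],52)[:,:2]), l.mean(0), "lock", onz(p,[U(141,425)],52)[:,:2])
```

```text
stop top front edge [[ 60.3 -38.9]
 [ 58.7  -5.6]]
stop foot [[51.2 -0.8]]
line [[ 49.4  -0. ]
 [-93.8  -0.8]]
load corners [[-107.4   39.5]
 [-104.7  -44.2]]
load screws [[-94.6  36.2]
 [-95.  -34.6]] in B1: [[-92.6 -34.3]
 [-92.1  36.4]]
far screw [[ 46.4 -34.8]] P1: [[ 47.4 -35.5]]
board corners T1 [[ 671.63728046 -233.33813744]
 [ 683.61250612 -315.48810389]
 [ 515.7697753  -338.39799853]
 [ 505.16881076 -255.32042919]]
screws T1 [[ 664.16134047 -241.13253384]
 [ 673.49604481 -309.00039442]]
screws D1 [[ 666.57517697 -260.52863948]
 [ 663.07336272 -237.76432678]
 [ 675.40147839 -311.7727276 ]]
lid T1 [[ 641.37521816 -246.9891891 ]
 [ 649.96635425 -309.42862659]
 [ 501.22315853 -331.45578539]
 [ 493.29511946 -268.23194873]] [ 571.4649626  -289.02638745] lock [[ 531.17173468 -294.31686037]]
```

```bash
sed -i 's/60.8-L\[b\]\/2/XS.get(b,59.5-L[b]\/2)/; s/^W = dict/XS = {}\nW = dict/' h.py
cat >> h.py <<'E'
def slide(b):
    xs = 59.5-L[b]/2
    env.move_l(P3(wp(px()[0]), 12+G+1), rate=40)
    env.move_l(P3(wp(xs-10), 12+G+1), rate=120); env.hold(.3)
    for k in range(3):         # push until two stops agree
        x0 = px()[0]; hit = env.move_l(P3(wp(xs+6), 12+G+1), rate=20, f_stop=12)
        f = env.read_state()["force"][0]; log("at stop", hit, px(), "want", xs, "Fx", round(f,1))
        if k and px()[0]-x0 < .8: break
        env.hold(.2)
    p = env.read_state()["tool_pos"]; env.move_l([p[0],p[1],12+G-1.5], rate=20, f_stop=5)
    XS[b] = px()[0]; log("down", px())
E
grep -n "XS" h.py | head -20
python3 - <<'E'
from h import *
c=[571.5,-289.0]; al=.143
set_gripper(88); env.reach(P3(c,12+G+60),quat(al)); hit=env.move_l(P3(c,12+G),rate=120,f_stop=12); log("hit",hit)
set_gripper(0); env.move_l(P3(c,200),rate=200); log("up")
env.reach(P3(wp(-70),190),quat(PA)); seat("large",PA); stamp("large",1)
stack("large",12); look_board("T2")
E
```

```text
43:XS = {}
60:    xs = XS.get(b,59.5-L[b]/2)
65:    xs = XS.get(b,59.5-L[b]/2)
75:    xs = XS.get(b,59.5-L[b]/2)
83:    xs = XS.get(b,59.5-L[b]/2)
89:    xs = XS.get(b,59.5-L[b]/2)
93:    env.reach(P3(wp(XS.get(b,59.5-L[b]/2)-55),12+G+18), quat(PA)); log("turned")
115:    XS[b] = px()[0]; log("down", px())
t=49.7 w=87.8 z=107.7 hit False
t=50.8 w=63.5 z=198.9 up
t=54.1 w=63.8 z=107.5 at stop True (np.float64(-16.1), np.float64(0.3)) want -15.5 Fx -1.0
t=54.6 w=63.5 z=107.5 at stop True (np.float64(-15.4), np.float64(0.2)) want -15.5 Fx -0.9
t=54.9 w=64.2 z=107.1 down (np.float64(-15.0), np.float64(0.2))
t=58.5 w=0.5 z=192.1 pressed True [-4.5  1.  16.2]
t=62.5 w=63.6 z=107.6 regrip
t=65.6 w=63.9 z=116.3 on column True
t=67.3 w=76.1 z=328.2 T2
```

View pics/T2.png

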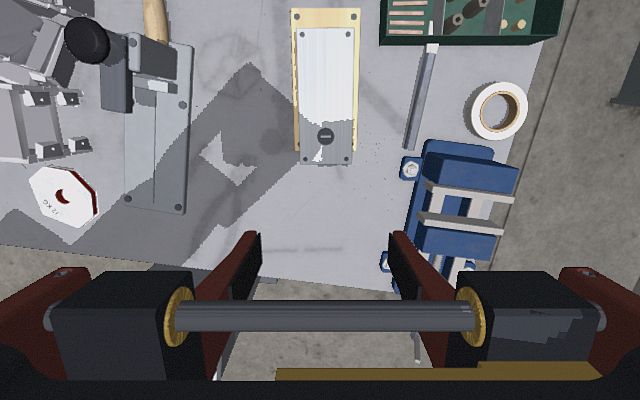

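T2 shows the same offset again: lid at (299–353, 28–165). The likely cause is the path from press to board clipping the press head and pushing the box back in the grip. I'll detour round the head, re-place the box and look for the medium box.

```bash
cat >> h.py <<'E'
def stack(b, z):
    regrip(b)
    p = env.read_state()["tool_pos"]; zt = max(z,100)+G+20
    env.move_l([p[0],p[1],zt], rate=250)
    env.reach([430,-270,zt], quat(BA)); put(b, z)
def put(b, z):
    zt = env.read_state()["tool_pos"][2]
    env.move_l(P3(BO,max(zt,z+G+12)), quat(BA), rate=200); env.move_l(P3(BO,z+G+8), rate=150); env.hold(.2)
    hit = env.move_l(P3(BO,z+G-2), rate=25, f_stop=6); s = env.read_state()["tool_pos"]; log("on column", hit, (s[:2]-BO).round(1))
    set_gripper(W[b]+12); env.move_l(P3(BO,z+G+60), rate=200)
E
python3 - <<'E'
from h import *
c=[571.5,-289.0]; al=.143
env.reach(P3(c,12+G+60),quat(al)); hit=env.move_l(P3(c,12+G),rate=120,f_stop=12); log("hit",hit)
set_gripper(0); env.move_l(P3(c,12+G+15),rate=100); put("large",12); look_board("T3")
i,p=load("T3"); h=lid(i,(325,80),30); print("lit lid z52",rect_on(p,h,52), onz(p,[h[h[:,1].argmin()]],52))
env.reach([430,60,300],quat(np.pi)); snap("M1"); log()
for n,s in(("A2",(543,184)),("M1",(543,184))):
    i,p=load(n); h=lid(i,s,30); print(n,"medium",rect_on(p,h,40))
i,p=load("A1"); h=lid(i,(253,173),30); print("A1 small",rect_on(p,h,40)); i,p=load("M1"); print(proj(p,[437,208,40]))
t=load("T3")[0][0:185,270:400]; m=load("M1")[0]
cv2.imwrite("pics/v1.png",np.hstack([cv2.resize(m,None,fx=.85,fy=.85),cv2.resize(t,(240,340))]))
E
```

```text
t=68.7 w=75.7 z=107.7 hit False
t=70.5 w=64.0 z=107.9 on column True [ 0.3 -0.2]
t=72.2 w=76.1 z=328.1 T3
lit lid z52 (array([ 609.04669189, -284.64300537]), np.float64(0.13847623739803883), (121.89871978759766, 62.81229019165039)) [[ 672.34426382 -297.87432497   52.        ]]
t=74.2 w=75.9 z=299.9
A2 medium (array([442.78710938, 334.77542114]), np.float64(2.897638042990829), (129.32888793945312, 56.89448165893555))
M1 medium (array([442.57479858, 333.9418335 ]), np.float64(2.899977097376245), (129.45875549316406, 55.39632034301758))
A1 small (array([425.58935547, 199.19035339]), np.float64(2.497482243397937), (108.72195434570312, 46.48381805419922))
[[447.88376291 186.04270323]]
```

View pics/v1.png

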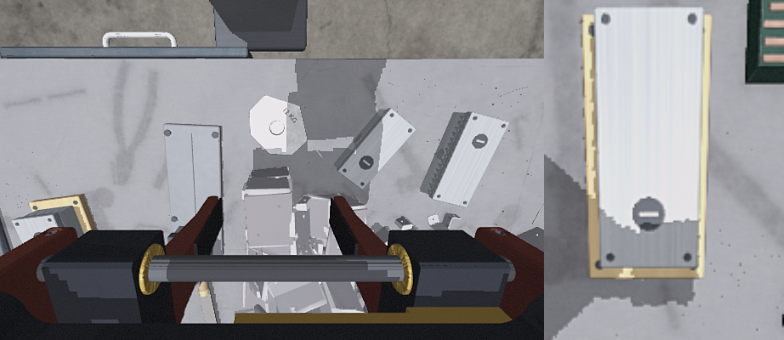

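v1 shows the large box now centred on the board. In M1 the medium lid is at about (468,158) with its lock at (480,141), towards the robot; the small lock is at (367,161). Now the medium box.

```bash
cat >> h.py <<'E'
def fetch(b, c, al):
    set_gripper(88); env.reach(P3(c,265), quat(al)); pick(c, al)
    env.move_l(P3(c,270), rate=250)
def first_stamp(b, a1):
    xs = 59.5-L[b]/2
    env.reach(P3(wp(xs-50),270), quat(a1)); env.move_l(P3(wp(xs-50),130), rate=220); log("over plate")
    seat(b, a1); XS[b] = xs; stamp(b, 1)
def second_stamp(b, a2):
    x0 = XS[b]; regrip(b)
    env.reach(P3(wp(x0-55),12+G+18), quat(a2)); log("turned")
    slide(b); stamp(b, 1); XS[b] = (XS[b]+x0)/2; log("centre", XS[b])
def stack(b, z, ab=BA):
    regrip(b)
    p = env.read_state()["tool_pos"]; zt = max(z,100)+G+20
    env.move_l([p[0],p[1],zt], rate=250); env.reach([430,-270,zt], quat(ab)); put(b, z, ab)
def put(b, z, ab=BA):
    zt = env.read_state()["tool_pos"][2]
    env.move_l(P3(BO,max(zt,z+G+12)), quat(ab), rate=200); env.move_l(P3(BO,z+G+8), rate=150); env.hold(.2)
    hit = env.move_l(P3(BO,z+G-2), rate=25, f_stop=6); s = env.read_state()["tool_pos"]; log("on column", hit, (s[:2]-BO).round(1))
    set_gripper(W[b]+12); env.move_l(P3(BO,z+G+60), rate=200)
E
python3 - <<'E'
from h import *
print(env.ik(P3(BO,200),quat(BA+np.pi)))
fetch("medium",[442.6,334.2],2.899)
first_stamp("medium",PA)
snap("Q1")
E
```

```text
[-4.66230879e-01  5.93028726e-01  1.61184720e+00 -4.44089210e-16
  9.36716727e-01 -2.17402721e+00]
t=77.2 w=87.8 z=95.5 pick down, hit False
t=78.1 w=55.9 z=100.1 gripped 29.99584525823593
t=81.5 w=55.7 z=130.5 over plate
t=83.6 w=55.7 z=107.3 at stop True (np.float64(-7.8), np.float64(0.1)) want -5.5 Fx 0.1
t=84.1 w=55.9 z=107.1 at stop True (np.float64(-6.9), np.float64(0.2)) want -5.5 Fx -1.3
t=84.6 w=56.0 z=107.1 at stop True (np.float64(-6.2), np.float64(0.2)) want -5.5 Fx -1.7
t=84.9 w=56.2 z=106.8 down (np.float64(-6.1), np.float64(0.2))
t=88.4 w=0.2 z=192.1 pressed True [-5.2  0.5 16.3]
```

```bash
sed -i 's/    XS\[b\] = px()\[0\]; log("down", px())/    XS[b] = first; log("down", px())/; s/^        if k and px/        if k == 0: first = px()[0]\n        if k and px/' h.py
python3 - <<'E'
from h import *
XS["medium"]=-5.5
second_stamp("medium",PA+np.pi)
stack("medium",52,BA+np.pi)
look_board("T4")
i,p=load("T4"); h=lid(i,(325,80),30); print("lid z92",rect_on(p,h,92))
env.reach([430,250,300],quat(np.pi)); snap("M2"); log()
cv2.imwrite("pics/v2.png",np.hstack([cv2.resize(load("M2")[0],None,fx=.85,fy=.85),cv2.resize(i[0:185,270:400],(240,340))]))
E
```

```text
t=92.5 w=55.9 z=107.3 regrip
t=96.3 w=56.2 z=124.9 turned
t=98.2 w=55.9 z=107.3 at stop True (np.float64(-6.7), np.float64(0.2)) want -5.5 Fx -0.4
t=98.8 w=56.2 z=107.2 at stop True (np.float64(-5.8), np.float64(0.2)) want -5.5 Fx -2.2
t=99.2 w=55.9 z=107.1 at stop True (np.float64(-5.1), np.float64(0.2)) want -5.5 Fx -1.4
t=99.7 w=55.6 z=106.8 down (np.float64(-5.0), np.float64(0.2))
t=103.2 w=0.0 z=192.1 pressed True [-4.8  0.5 15.7]
t=104.4 w=0.2 z=224.8 centre -6.1
t=107.2 w=55.9 z=107.4 regrip
t=111.8 w=56.0 z=147.2 on column True [ 0.7 -0.2]
t=115.3 w=67.9 z=329.8 T4
lid z92 (array([ 601.80218506, -285.5267334 ]), np.float64(0.13810367780629357), (117.46066284179688, 54.649192810058594))
t=117.3 w=68.1 z=300.1
```

View pics/v2.png

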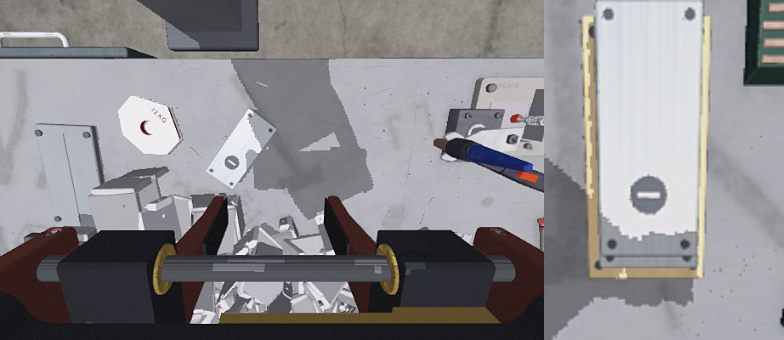

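v2 shows the medium box square on the large one. In M2 the small box is at about (241,148) with its lock at (231,161), towards the heap, partly shadowed. I'll locate it from the lock and lid and run it.

Run:
```python
from h import *
i,p=load("M2"); h=lid(i,(295/1.,172),35); print("M2",rect_on(p,h,40))
lk=[]
for n,uv in(("M2",(231/.85,161/.85)),("A1",(199/.75,142/.75))):
    i,p=load(n); u,v=map(int,uv); m=np.zeros(i.shape[:2],np.uint8); w=i[v-12:v+13,u-12:u+13].max(2); m[v-12:v+13,u-12:u+13]=(w<130)*255
    m=cv2.morphologyEx(m,cv2.MORPH_CLOSE,np.ones((5,5))); c=max(cv2.findContours(m,0,1)[0],key=cv2.contourArea); (cc,r)=cv2.minEnclosingCircle(c)
    q=onz(p,[cc],40)[0,:2]; lk.append(cc); print(n,"lock",cc,r,q,"centre",q-21*np.array([np.cos(-.644),np.sin(-.644)]))
print("tri", tri(load("M2")[1],lk[0],load("A1")[1],lk[1]))
```

```text
M2 (array([429.15600586, 196.88677979]), np.float64(2.501124582241811), (100.66056060791016, 46.91364669799805))
M2 lock (272.0, 191.0) 8.062357902526855 [443.25290292 186.13721739] centre [426.45919104 198.7455972 ]
A1 lock (266.5, 189.0) 15.945319175720215 [440.3751139  220.67905185] centre [423.58140202 233.28743165]
tri (array([  843.33406972,   -99.18807639, -1531.27299967]), np.float64(14.64624082097343))
```

Run:
```python
from h import *
c=[426.,199.]; al=2.499
set_gripper(70); env.reach(P3(c,200),quat(al))
hit=env.move_l(P3(c,G),rate=90,f_stop=10); log("down hit",hit)
if not hit:
    set_gripper(0); env.move_l(P3(c,270),rate=200); log("up")
    first_stamp("small",PA+np.pi)
    second_stamp("small",PA)
```

```text
t=119.5 w=69.9 z=95.4 down hit False
t=121.0 w=48.1 z=269.0 up
t=122.9 w=48.0 z=130.5 over plate
t=125.0 w=48.0 z=107.4 at stop True (np.float64(5.2), np.float64(0.2)) want 4.5 Fx -0.9
t=125.5 w=47.8 z=107.4 at stop True (np.float64(5.9), np.float64(0.2)) want 4.5 Fx -1.8
t=126.0 w=48.0 z=107.3 at stop True (np.float64(6.7), np.float64(0.2)) want 4.5 Fx -1.6
t=126.2 w=47.8 z=106.7 down (np.float64(6.8), np.float64(0.2))
t=129.6 w=0.1 z=192.1 pressed True [-5.5  0.3 16.2]
t=133.7 w=47.5 z=107.2 regrip
t=137.4 w=48.2 z=124.9 turned
t=139.4 w=48.0 z=107.3 at stop True (np.float64(3.3), np.float64(0.2)) want 4.5 Fx -0.8
t=139.9 w=47.9 z=107.3 at stop True (np.float64(4.1), np.float64(0.2)) want 4.5 Fx -2.0
t=140.4 w=47.8 z=107.1 at stop True (np.float64(4.9), np.float64(0.2)) want 4.5 Fx -1.1
t=140.8 w=47.5 z=106.6 down (np.float64(4.9), np.float64(0.2))
t=144.2 w=0.2 z=192.1 pressed True [-6.2  1.6 16.4]
t=145.3 w=0.6 z=224.8 centre 3.9
```

Run:
```python
from h import *
look_board("T5")
i,p=load("T5"); print("medium z92",rect_on(p,lid(i,(325,80),30),92))
env.move_l([480,-300,330]); env.reach(P3(wp(4-0),225),quat(PA))
XS["small"]=3.9
stack("small",92)
env.reach([470,-300,400],quat(BA)); snap("T6"); log()
i,p=load("T6"); cv2.imwrite("pics/v3.png",i)
```

```text
t=146.4 w=0.2 z=329.1 T5
medium z92 (array([ 599.87487793, -285.73840332]), np.float64(0.13989493660023766), (121.5065689086914, 54.555912017822266))
t=150.6 w=47.8 z=107.2 regrip
t=154.9 w=48.1 z=187.0 on column True [ 0.2 -0.1]
t=156.7 w=60.2 z=398.0
```

View pics/v3.png

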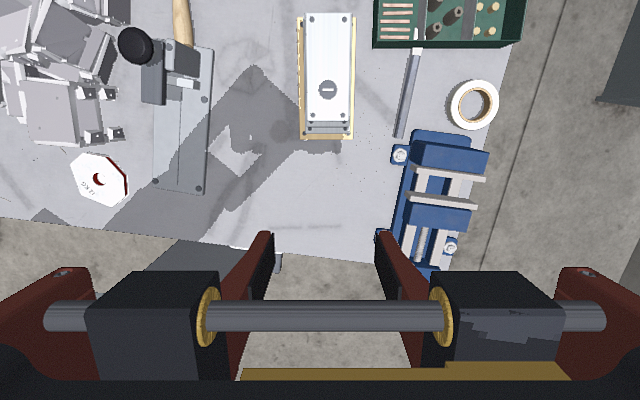

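v3 shows the three boxes stacked square in one column on the board, small lid at (303–354, 13–118). One last numeric check, then I hand it in.

Run:
```python
from h import *
i,p=load("T6"); print("small z132",rect_on(p,lid(i,(328,50),35),132),"board",BO,BA)
_,q=load("T4"); print("medium far-edge row if centred",proj(q,[BO[0]+64.4,BO[1]+8.9,92]))
col=i[100:150,326].mean(1).round(); print(col)
d=np.array([np.cos(BA),np.sin(BA)])
for l,z in((75,52),(65,92),(55,132)): print(z,proj(p,[[*(BO-l*d),z]]).round(1))
```

```text
small z132 (array([ 594.75439453, -286.40737915]), np.float64(0.1358748366781142), (108.03016662597656, 46.8579216003418)) board [ 594.4 -285.8] 0.137
medium far-edge row if centred [[325.62150957   2.29798544]]
[255. 255. 254. 254. 253. 254. 254. 254. 253. 253. 254. 253. 254. 254.
 254. 253. 253. 254. 254. 255. 241. 157. 175. 178. 180. 177. 150. 135.
 185. 179. 177. 182. 178. 147. 175. 175. 174. 176. 177. 143. 138. 142.
 140. 142. 140. 147. 140. 141. 142. 142.]
52 [[326.5 134.4]]
92 [[326.7 128.5]]
132 [[326.9 121.1]]
```

```bash
python3 -c "
from station import env,workorder
print(workorder.sign_off(), env.read_state()['time_s'])"
```

```text
the job is handed in; nothing more can be done
the job is handed in; nothing more can be done
```

All three boxes were stamped at both ends, largest to smallest, and stacked within about 1–2 mm of the board's middle by camera; I handed the job in soon after 157 s, with no verdict shown, the knob pressed once with the large box still 49 mm short of the stop, that box's plain end stamped twice, and one carry that likely clipped the press head before I re-centred the box.

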